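# Slide the induction hob up to full heat under the pot

## Robot

A 7-joint arm with a two-finger parallel gripper is mounted at the origin on the work surface. World frame = base frame: x ahead of the robot, y to its left, z up, the work surface at z = 0. Lengths are in mm, angles in rad, forces in N, time in s.
With the tool pointing down it reaches from about 400 to 750 mm from the base axis. Payload 19.5 kg.
Tool frame: the origin (TCP) lies at the centre of the arm's flange, where the gripper is bolted on; the fingertips stand 173 mm ahead of it and the grasp point (between the pads) lies 155 mm ahead of it (env.hold_point_z is the distance from the TCP to the grasp point, in mm); z points along the fingers, y is the line along which they close (so a half turn about z gives the same grasp; the last joint's range is limited). The gripper opens to 85 mm and grips with 20 to 120 N. Pads are 22 mm wide; open, the fingers measure 114 mm over their backs; the gripper's body (76 mm by 85 mm) begins 54 mm behind the grasp point. The pads swing forward as they close: fully open they stand 13 mm farther back than shut.
Start: joints at [-1.316, 0.707, -0.028, 1.485, 0.022, 0.951, -0.075], TCP at [168.159, 549.853, 404.668] pointing down, gripper open.
Joint ranges: [-2.71, 2.71], [-0.32, 2.16], [-1.57, 1.52], [0, 2.45], [-1.46, 4.6], [0, 2.02], [-2.83, 2.83]. Speed limits (rad/s): [1.89, 1.89, 2.57, 2.57, 3.01, 3.01, 3.01].

## Interface

Orientations are given as a unit quaternion [w, x, y, z].
In Python, from workcell import env, kin, cams, job gives the robot as it stands. Calls block until the motion is done:
- env.move_to(position, orientation): joint-space move of the TCP to a pose.
- env.move_l(position, rate=150, frame=None, max_force=None): straight line of the TCP; frame=None keeps the orientation; rate is the mean speed in mm/s. With max_force (N) it stops when the force on the tool has changed by that much, and returns True; else False.
- env.move_j(angles): joint-space move.
- env.grip(opening, effort=None): opening from 0.0 (shut) to 1.0 (fully open); effort is the grip in N (None keeps the last); returns when the fingers have stopped.
- env.wait(seconds).
- kin.inverse_kinematics(position, orientation): joint angles nearest the present ones, or None.
- cams.grab_frame(name): name is "scene" or "top"; returns a dict with "color" (384x512x3 uint8, red, green, blue), "vertical_fov" (degrees; the focal length in pixels is half the picture's height over the tangent of half this angle, whatever the lens; pixels are square), "cx", "cy" (the principal point, pixels), "world_to_cam" (4x4, takes a point from world to camera coordinates). Camera axes: x right, y down, z forward; pixel columns grow to the right and rows downward; lengths in mm; the calibration is good to about 2 mm. A picture is of the moment at which its call begins. There is no depth.
A pose or a line that the arm cannot do raises env.MotionError and nothing moves.
- job.job_done(): hands the job in; it is judged then, once.
Readings, each from a call of its own:
- env.get_t(): time.
- env.get_joint_pos(): joint angles.
- env.get_joint_vel(): joint speeds.
- env.get_effort(): joint torques, N m.
- env.get_position(): TCP position.
- env.get_tcp_rot(): TCP orientation.
- env.get_contact_force(): force on the tool from outside, world axes, zero at the start.
- env.get_wrist_torque(): the same for the moment, N m.
- env.get_opening(): opening from 0.0 (shut) to 1.0 (fully open).
- env.get_gripper_force(): force on a finger pad.
Only numpy, scipy, OpenCV 4.12 (cv2) and the standard library are available. Lean on these libraries where they do the work, as an engineer would, in place of code of your own. Each camera call takes 0.05 s, during which the arm holds its last target. There are 200 camera calls.

## Task

Turn the heat under the tall pot right up: put a fingertip (fingers shut) on the low end of the touch slider in front of that pot's zone and slide it lightly along the whole slider to the full-heat end, and finish the program while still holding the fingertip lightly on that end, which keeps the boost engaged. Touch none of the hob's other controls, and leave the hob, the pans and the things around it where they stand.

Things in the scene. Friction and masses are not known exactly. Their poses are not given: they have to be found in the camera images.
- hob: Black glass portable induction hob on rubber feet, 5 kg, not fastened; 360 (x) by 620 (y) by 55 mm high. Origin at the centre of its underside; its control side faces its own -x, z up. Cooking zones centred at x 55, y +150 and -150 mm. In front of each (x -145) lies its touch slider, nine pale bars growing towards full heat: y +256 (low) to +64 (full); y -64 (low) to -256 (full). Rigid glass.
- pot: Tall steel pot with its lid on, 160 mm across, 161 mm high with the lid's black knob, two loop handles to its own +y and -y reaching 116 mm from its axis; 1.4 to 2.8 kg. Origin at the centre of its underside, which stands on one of the hob's zones (z 55 mm).
- pan: Low, open, dark steel two-handled pan, 208 mm across the rim, 42 mm high, loop handles to its own +y and -y reaching 137 mm from its axis. Origin at the centre of its underside; stands on the other zone.
- left_1: Low-heat end quarter of the left (hob's +y side) touch slider, a flat touch field flush with the hob's glass, 48 mm along y and 30 mm in x; origin at the centre of its top face (the glass surface, 55 mm above the worktop); axes parallel to the hob's.
- left_2: Second quarter of the left (hob's +y side) touch slider, a flat touch field flush with the hob's glass, 48 mm along y and 30 mm in x; origin at the centre of its top face (the glass surface, 55 mm above the worktop); axes parallel to the hob's.
- left_3: Third quarter of the left (hob's +y side) touch slider, a flat touch field flush with the hob's glass, 48 mm along y and 30 mm in x; origin at the centre of its top face (the glass surface, 55 mm above the worktop); axes parallel to the hob's.
- left_4: Full-heat end quarter of the left (hob's +y side) touch slider, a flat touch field flush with the hob's glass, 48 mm along y and 30 mm in x; origin at the centre of its top face (the glass surface, 55 mm above the worktop); axes parallel to the hob's.
- right_1: Low-heat end quarter of the right (hob's -y side) touch slider, a flat touch field flush with the hob's glass, 48 mm along y and 30 mm in x; origin at the centre of its top face (the glass surface, 55 mm above the worktop); axes parallel to the hob's.
- right_2: Second quarter of the right (hob's -y side) touch slider, a flat touch field flush with the hob's glass, 48 mm along y and 30 mm in x; origin at the centre of its top face (the glass surface, 55 mm above the worktop); axes parallel to the hob's.
- right_3: Third quarter of the right (hob's -y side) touch slider, a flat touch field flush with the hob's glass, 48 mm along y and 30 mm in x; origin at the centre of its top face (the glass surface, 55 mm above the worktop); axes parallel to the hob's.
- right_4: Full-heat end quarter of the right (hob's -y side) touch slider, a flat touch field flush with the hob's glass, 48 mm along y and 30 mm in x; origin at the centre of its top face (the glass surface, 55 mm above the worktop); axes parallel to the hob's.
- keys: Touch area of the power key and the lock key between the two sliders, 84 mm along y by 30 mm in x, flush with the glass; origin at the centre of its top face. Not to be touched.
- oil: Closed green glass oil bottle, 64 mm across and 200 mm high, standing on the worktop to the left of the hob; origin at the centre of its underside.
- jar: Glass jar with a steel cap, 72 mm across and 95 mm high, standing on the worktop to the right of the hob; origin at the centre of its underside.
- spatula: Wooden spatula lying flat on the worktop in front of the hob, 273 mm long along its own x, 52 mm wide at the blade, 10 mm thick; origin near its middle, on the worktop.
Mind the look-alikes: they are no part of the job. Of the things like the pot, leave any that is green; of the rest the larger one is meant.

How it is judged:
By the outcome, as a careful person would: the job done as asked, in the order asked, and still so for the second after the job is handed in, while the arm keeps its last pose, push and grip.
It also fails if it takes over 48 s, if anything falls off the work surface, if the arm or the gripper's body presses on something with over 40 N, if the wrist force passes 120 N, or if a joint passes its speed limit or range.

## Working session

There is one attempt and no reset: what is moved stays moved. The work goes in short steps, each a Python script; the robot and the scene stay as the last script left them, time stands still between calls to the robot, and variables do not carry over. Pictures are saved under pics/ and viewed, at most 10 in all, crops included, and the job is handed in when it is done.

```bash
ls; mkdir -p pics; python3 - <<'E'
from workcell import env,kin,cams,job
import cv2,pickle
for n in("scene","top"):
    f=cams.grab_frame(n);pickle.dump(f,open(f"pics/{n}.pkl","wb"))
    cv2.imwrite(f"pics/{n}0.png",f["color"][:,:,::-1]);print(n,f["vertical_fov"],f["cx"],f["cy"],f["world_to_cam"].round(3).tolist())
print(env.get_t(),env.get_tcp_rot(),env.get_contact_force())
E
```

```text
pics
scene 50.1875046303393 255.0605241536047 198.58236117197757 [[0.114, 0.993, -0.004, -15.481], [0.781, -0.093, -0.618, -386.42], [-0.614, 0.067, -0.786, 1889.181], [0.0, 0.0, 0.0, 1.0]]
top 42.224347444687645 253.945024713649 190.5529511835628 [[-0.004, -1.0, 0.002, -41.119], [-0.987, 0.004, -0.158, 524.74], [0.158, -0.003, -0.987, 1529.492], [0.0, 0.0, 0.0, 1.0]]
0.1 [-6.43206223e-05  1.47849788e-01  9.89009698e-01 -5.03990601e-04] [ 0.30799951 -0.05604755 -0.4397342 ]
```

View pics/scene0.png

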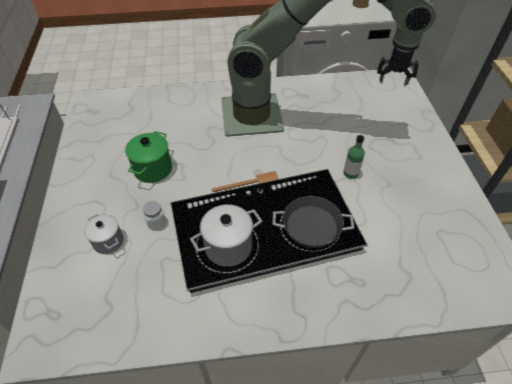

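View pics/top0.png

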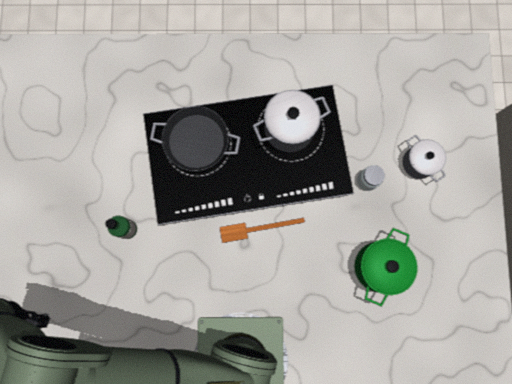

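The tall steel pot stands on the hob's right (-y) zone. In the top view its slider runs from about (278,196) at the low end to (333,185) at full, the keys are at about (255,197), and the jar is at (372,177). Next I'll locate the hob and bars by casting rays onto z=55.

```bash
cat > vis.py <<'E'
import numpy as np,cv2,pickle
def ray(f,uv,z):
    h=f["color"].shape[0];F=h/2/np.tan(np.radians(f["vertical_fov"])/2)
    M=f["world_to_cam"];R,t=M[:3,:3],M[:3,3];o=-R.T@t
    uv=np.atleast_2d(uv).astype(float)
    d=np.c_[(uv[:,0]-f["cx"])/F,(uv[:,1]-f["cy"])/F,np.ones(len(uv))]@R
    return o+d*((z-o[2])/d[:,2])[:,None]
def bars(f,box):
    c=f["color"];u0,v0,u1,v1=box
    g=c[v0:v1,u0:u1].astype(int).min(2)
    m=(g>70).astype(np.uint8)
    n,l,s,_=cv2.connectedComponentsWithStats(m,connectivity=8)
    v,u=np.nonzero(m);w=g[v,u];L=l[v,u]
    return [(np.average(u[L==i],weights=w[L==i])+u0,np.average(v[L==i],weights=w[L==i])+v0,s[i,4]) for i in range(1,n) if s[i,4]>1]
E
python3 - <<'E'
import pickle,cv2,numpy as np
from vis import *
T=pickle.load(open("pics/top.pkl","rb"));S=pickle.load(open("pics/scene.pkl","rb"))
for n,f,bb in(("top",T,(150,165,345,216)),("scene",S,(180,172,325,210))):
    for b in bars(f,bb):
        p=ray(f,b[:2],55)[0];print(n,np.round(b,1),p[:2].round(1))
# hob outline, top view: dark mask hull
m=(T["color"].max(2)<60).astype(np.uint8);m[:80]=0;m[230:]=0
n,l,s,c=cv2.connectedComponentsWithStats(m);i=1+np.argmax(s[1:,4])
cn,_=cv2.findContours((l==i).astype(np.uint8),0,2);h=cv2.convexHull(max(cn,key=cv2.contourArea))
r=cv2.minAreaRect(ray(T,h[:,0,:],55)[:,:2].astype(np.float32));print(r,cv2.boxPoints(r))
for f,n,b in((T,"top",(140,160,400,250)),(S,"scene",(165,165,345,225))):
    u0,v0,u1,v1=b;cv2.imwrite(f"pics/{n}crop.png",cv2.resize(f["color"][v0:v1,u0:u1,::-1],None,fx=3,fy=3,interpolation=0))
E
```

```text
top [151.7 198.5 190. ] [498.4 276.3]
top [173.6 166.3   3. ] [601. 210.]
top [187.5 165.    2. ] [605.  166.4]
top [192.5 165.5   4. ] [603.3 150.5]
top [195.  165.5   2. ] [603.3 142.7]
top [197.  165.5   2. ] [603.2 136.3]
top [202. 165.   3.] [604.8 120.6]
top [220.7 165.7   6. ] [602.5  61.6]
top [216.8 169.    5. ] [591.8  73.7]
top [177.6 169.3   3. ] [591.1 197.2]
top [195.5 170.    2. ] [588.8 140.9]
top [182. 172.   7.] [582.5 183.4]
top [211.8 171.7   6. ] [583.2  89.3]
top [187.  174.2   4. ] [575.5 167.5]
top [207.1 173.8   4. ] [576.4 104.1]
top [191.5 175.    4. ] [572.8 153.2]
top [201.6 175.    4. ] [572.7 121.4]
top [330.5 185.   40. ] [ 539.2 -283.5]
top [324.  186.3  36. ] [ 535.3 -263. ]
top [311.1 189.1  30. ] [ 526.5 -222.2]
top [317.5 187.8  34. ] [ 530.4 -242.5]
top [304.5 190.3  30. ] [ 522.6 -201.6]
top [298.  191.7  22. ] [ 518.3 -181. ]
top [291.6 193.   24. ] [ 514.1 -161. ]
top [247.2 195.4   8. ] [507.1 -22. ]
top [260.8 196.7  30. ] [502.8 -64.6]
top [284.9 194.4  19. ] [ 509.9 -140. ]
top [ 300.8  208.5 1480. ] [ 465.1 -188.8]
top [278.3 195.8  12. ]
[... 589 characters left out ...]
73.2]
scene [304.3 179.1   9. ] [460.9 152.8]
scene [247.9 192.   16. ] [498.8 -68.5]
scene [261.  191.1   5. ] [500.1 -19.5]
scene [227.8 195.4   9. ] [ 506.  -144.6]
scene [233.3 194.1   5. ] [ 502.5 -123.8]
scene [217.1 198.1  14. ] [ 514.  -184.8]
scene [222.6 196.7  10. ] [ 510.  -164.3]
scene [203.3 201.6  35. ] [ 524.7 -236.4]
scene [211.6 199.4  13. ] [ 517.8 -205.3]
scene [192.2 204.4  46. ] [ 532.7 -277.3]
scene [226.8 207.3 138. ] [ 561.  -152.1]
scene [309.3 208.3  52. ] [600.5 144.8]
((643.914306640625, -20.725433349609375), (356.5838928222656, 614.3369140625), 8.848843574523926) [[ 420.4933   255.36066]
 [ 514.9956  -351.66418]
 [ 867.3353  -296.81152]
 [ 772.833    310.21332]]
```

View pics/topcrop.png

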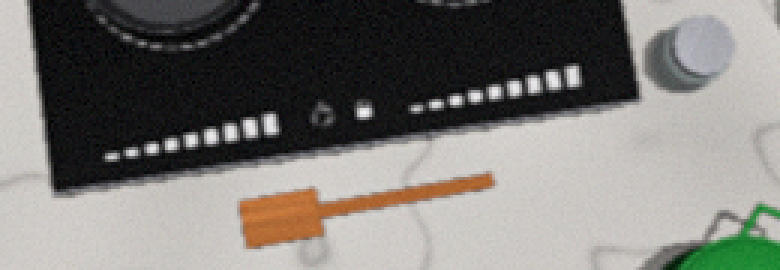

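The top view's hob outline and the bars agree: hob centre is (643.9, -20.7), yaw 8.85°, and the right slider spans local y -64 to -256. I'll go there by a high route with the fingers shut and check just above the low end.

```bash
cat > hob.py <<'E'
import numpy as np
a=np.radians(8.85);ex=np.array([np.cos(a),np.sin(a)]);ey=np.array([-np.sin(a),np.cos(a)])
C=np.array([643.9,-20.7]);Q=[0,-np.sin(a/2),np.cos(a/2),0]
def P(x,y,z): return [*(C+ex*x+ey*y),z]
E
python3 - <<'E'
from workcell import env,kin,cams
from hob import *; import cv2
env.grip(0.0,20)
p=env.get_position();env.move_l([p[0],p[1],470],rate=200)
env.move_to(P(-146,-79,400),Q)
env.move_l(P(-146,-79,245),rate=150)
print(env.get_t(),env.get_position(),env.get_tcp_rot(),env.get_contact_force(),env.get_opening())
for n,b in(("top",(200,120,400,270)),("scene",(165,120,365,270))):
    f=cams.grab_frame(n);u0,v0,u1,v1=b
    cv2.imwrite(f"pics/{n}1.png",cv2.resize(f["color"][v0:v1,u0:u1,::-1],None,fx=3,fy=3))
E
```

```text
5.2 [ 511.95229712 -121.23374688  245.67482057] [ 4.97801538e-04 -7.71531581e-02  9.97019120e-01 -1.29683462e-04] [-0.77828159  0.2129511  -0.06114573] 0.0002487934573952583
```

View pics/scene1.png

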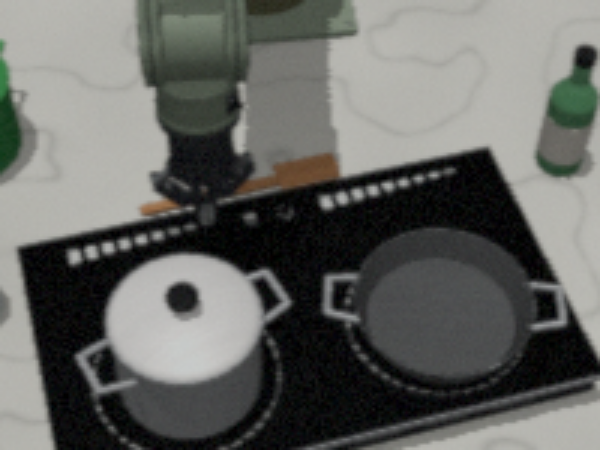

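View pics/top1.png

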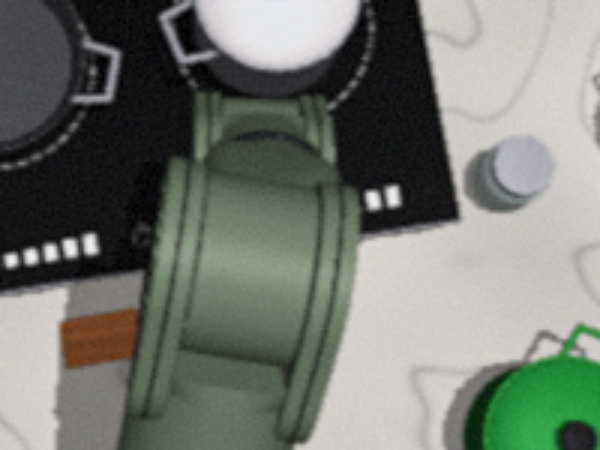

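The scene crop shows the shut fingertip at about (207,220), right over the first bar and clear of the keys at (250,215). The top view is blocked by the arm. Next is the touch-down with a low force stop.

```bash
python3 - <<'E'
from workcell import env
from hob import *
env.move_l(P(-146,-77,234),rate=60);env.wait(.3)
print(env.get_position(),env.get_contact_force())
print(env.move_l(P(-146,-77,222),rate=5,max_force=2.5))
for i in range(3):
    print(env.get_t(),env.get_position().round(2),env.get_contact_force().round(2));env.wait(.15)
E
```

```text
[ 511.50674255 -119.26197629  234.10658275] [-0.80483602 -0.23463203  1.51209003]
True
7.1833 [ 511.48 -119.25  228.47] [-1.24 -0.03  7.58]
7.3333 [ 511.49 -119.25  228.46] [-1.39  0.77  8.72]
7.4833 [ 511.52 -119.22  228.46] [-0.23 -0.    8.68]
```

```bash
python3 - <<'E'
from workcell import env
from hob import *
zc=228.2
for y in(-80,-83,-87,-91):
    env.move_l(P(-146,y,zc),rate=20)
    f=env.get_contact_force();print(y,round(zc,2),env.get_position().round(2),f.round(2))
    zc+=np.clip(.04*(f[2]-6),-.15,.15)
print(env.get_t())
E
```

```text
-80 228.2 [ 512.09 -122.04  228.46] [-0.54  1.71  6.92]
-83 228.24 [ 512.55 -125.02  228.49] [0.44 1.86 6.44]
-87 228.25 [ 513.18 -129.02  228.48] [-0.16  1.57  5.58]
-91 228.24 [ 513.78 -132.94  228.47] [-0.87  1.89  5.85]
8.9333
```

```bash
python3 - <<'E'
from workcell import env,cams
from hob import *; import cv2
zc=228.24
for y in np.linspace(-97,-242,25):
    env.move_l(P(-146,y,zc),rate=25)
    f=env.get_contact_force();print(round(y),round(zc,2),env.get_position()[2].round(2),f.round(1))
    zc+=np.clip(.04*(f[2]-6),-.1,.1)
env.wait(.3)
print(env.get_t(),env.get_position(),env.get_contact_force())
f=cams.grab_frame("scene");cv2.imwrite("pics/scene2.png",cv2.resize(f["color"][120:270,165:365,::-1],None,fx=3,fy=3))
E
```

```text
-97 228.24 228.47 [-0.9  0.9  6.1]
-103 228.24 228.48 [-0.   0.4  6.2]
-109 228.25 228.48 [0.2 0.6 5.5]
-115 228.23 228.46 [0.4 0.3 5.8]
-121 228.23 228.48 [0.6 1.4 6.6]
-127 228.25 228.5 [0.4 0.3 5.5]
-133 228.23 228.49 [0.7 0.2 4.9]
-139 228.19 228.46 [0.1 1.8 6. ]
-145 228.19 228.46 [1.2 1.1 6.8]
-151 228.22 228.46 [-0.4  1.8  6.7]
-157 228.25 228.47 [-0.4  0.9  6.1]
-163 228.25 228.45 [0.2 0.5 5.7]
-170 228.24 228.5 [-0.5  0.8  5.8]
-176 228.23 228.48 [0.8 0.5 5.6]
-182 228.22 228.48 [0.  0.6 6.6]
-188 228.24 228.49 [0.8 1.1 5.7]
-194 228.23 228.47 [0.5 0.9 5.3]
-200 228.2 228.5 [-0.4  1.4  6.5]
-206 228.22 228.49 [-0.3  0.9  5.7]
-212 228.21 228.49 [0.5 2.1 5.6]
-218 228.19 228.48 [-0.1  1.8  6.7]
-224 228.22 228.52 [0.  1.5 6. ]
-230 228.22 228.51 [0.6 1.9 6.9]
-236 228.26 228.5 [0.9 0.1 4.4]
-242 228.19 228.48 [-0.4  2.7  6.6]
19.025 [ 537.07992336 -282.12336166  228.49904715] [-0.4897661   2.52515059  5.87926506]
```

View pics/scene2.png

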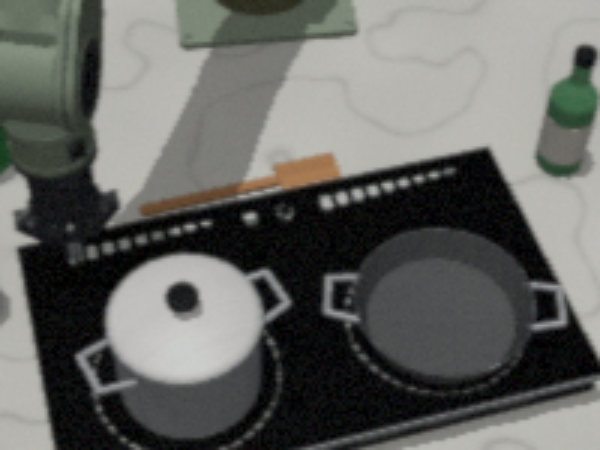

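The fingertip rests on the last, full-heat bar at about (75,255) in the crop. The hob, pans and spatula have not moved, and the contact force is steady at about 6 N.

```bash
python3 -c "
from workcell import env,job
print(env.get_contact_force(),job.job_done())"
```

```text
the job is handed in; nothing more can be done
[-0.26942981  0.92701571  7.22997452] None
```

I slid the shut fingertip along the tall pot's (right-hand) slider from the low end to full heat and handed the job in at about 19 s, with the fingertip still holding the full-heat end at about 6–7 N; no verdict came back.

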